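# Make up the clutch kit and the drive kit

### The arm

A 6-joint arm with a two-finger parallel gripper is mounted at the origin on the work surface. World frame = base frame: x ahead of the robot, y to its left, z up, the work surface at z = 0. Lengths are in m, angles in rad, forces in N, time in s.
With the tool pointing down it reaches from about 0.325 to 0.925 m from the base axis. Payload 3.1 kg.
Tool frame: the origin (TCP) lies at the very end of the fingers, on their centre line; the grasp point (between the pads) lies r.grip_point_offset behind it (r.grip_point_offset is the distance from the TCP to the grasp point, in m); z points along the fingers, y is the line along which they close (so a half turn about z gives the same grasp; the last joint's range is limited). The gripper opens to 85 mm and grips with 20 to 120 N. Pads are 22 mm wide; open, the fingers measure 114 mm over their backs; the gripper's body (76 mm by 85 mm) begins 54 mm behind the grasp point. The pads swing forward as they close: fully open they stand 13 mm farther back than shut.
Start: joints at [-1.347, 0.217, 1.613, -0, 1.311, -0.112], TCP at [0.206, -0.59, 0.231] pointing down, gripper open.
Joint ranges: [-2.75, 2.75], [-0.78, 2.1], [0.31, 2.55], [-1.13, 4.27], [0.13, 2.63], [-2.58, 2.58]. Speed limits (rad/s): [2.79, 2.79, 3.14, 3.14, 3.14, 3.14].

### API

Orientations are given as [roll, pitch, yaw] about the fixed x, y, z axes, in that order (R = Rz(yaw) Ry(pitch) Rx(roll)).
In Python, from bench import get_obs, imaging, job, r gives the robot as it stands. The module is installed in compiled form; this text tells all that it offers.
- The arm moves only by the tool apply_moves, never from a script. Its argument "commands" is text: rows parted by semicolons, each of 5 numbers parted by spaces: the opening, from -1 (shut) to 1 (fully open), then the shift along the tool's x, y, z in cm, then the turn about the tool's z in degrees. A call has 1 to 20 rows; each row shifts and turns the commanded pose from where the row before left it, along the tool's axes as they then stand; what a row does not reach is not made up. A row lasts 1/10 s, in which the tool goes at most 50 mm and 8.59 degrees, less where a joint would pass 70% of its speed; a pose out of reach is approached as far as the arm can. A call is refused whole if a number of a shift passes 5 or a number of a turn 8.59, either way. A call with a gripper value outside its range is refused whole. The fingers move at their own pace and stop on an object; the grip force is fixed at half the most. Time passes only in rows, so rows that do not move let the fingers close. It gives the time, the measured TCP pose, the force, the opening and the grip force at its end, in the units of the state.
- get_obs(): the state, without advancing time (a new reading comes with each control period).
- imaging.capture(name): name is "scene" or "top" or "wrist"; returns a dict with "pixels" (420x560x3 uint8, red, green, blue), "camera_matrix" (3x3 intrinsics, pixels), "origin" and "orientation" of the camera in the world; the wrist camera has in their place "tool_from_camera" (4x4, takes a point from camera to tool coordinates, whose origin is the TCP and whose axes are the flange's). Camera axes: x right, y down, z forward; pixel columns grow to the right and rows downward; lengths in m; the calibration is good to about 2 mm. A picture is of the moment at which its call begins: read the wrist's pose just before it. There is no depth.
- job.close_job(): hands the job in; it is judged then, once.
The state is a dict: "clock": time; "q": joint angles; "joint_vel": joint speeds; "joint_efforts": joint torques, N m; "ee_pos": TCP position; "eef_rot": TCP orientation; "force": force on the tool from outside, world axes, zero at the start; "wrist_torque": the same for the moment, N m; "opening": finger opening in m; "gripper_force": force on a finger pad.
Only numpy, scipy, OpenCV 4.12 (cv2) and the standard library are available. Lean on these libraries where they do the work, as an engineer would, in place of code of your own. Each camera call takes 0.05 s, during which the arm holds its last target. There are 200 camera calls.

### The job

Make up two kits for the rebuild: the red tray gets the tarnished clutch shoe assembly in its big bay and the small brass drain plug in one of its small pockets; the blue tray gets the green drive face in its big bay and, each in a small pocket of its own, the loose steel sleeve and the large brass drain plug. Set every part down gently, without letting it drop, so that it rests on the tray floor the same way up as it stands now, and let go. Leave the pliers, the clutch bell and the grease jar where they are.

Things in the scene. Friction and masses are not known exactly. Their poses are not given: they have to be found in the camera images.
- clutch: Clutch shoe assembly, tarnished brown-grey steel: a round carrier with three curved shoes with dark brown linings, 108 mm across, shoes 23.5 mm high; from its middle rises a round steel hub 34 mm across whose top is 40 mm above the underside (above the shoes' tops only this hub stands, so it can be pinched there from above). About 0.55 kg. Origin: centre of its underside, z up.
- drive_face: Green-anodized drive face: round disc 110 mm across and 7 mm thick with upright fan fins on its top to a height of 16 mm; from its middle rises a round green boss 34 mm across whose top is 34 mm above the underside (pinch it there from above). About 0.36 kg. Origin: centre of its underside, z up.
- sleeve: Plain bright steel sleeve (variator boss), a tube standing on end, 24 mm outside diameter, 38 mm tall, about 0.08 kg. Origin: centre of its underside, z up.
- plug_large: The large brass drain plug, standing on its hexagon head: hexagon 27 mm across flats and 10 mm high, flange 36 mm across from 10 to 14 mm, copper washer, and on top the threaded shank, 28 mm across, from 14 to 32 mm high. About 0.13 kg. Origin: centre of its underside, z up.
- plug_small: The small brass drain plug, standing on its hexagon head: hexagon 19 mm across flats and 8 mm high, flange 24 mm across from 8 to 11 mm, copper washer, and on top the threaded shank, 14 mm across, from 11 to 30 mm high. About 0.05 kg. Origin: centre of its underside, z up.
- tray_red: Red plastic kit tray, fixed, 198 x 140 mm, 18 mm high; floor 3 mm thick, walls and partitions 4 mm thick and 18 mm high. Origin: centre of its underside, x along the 198 mm side, z up. Big bay 132 x 132 mm inside, centred at x -29, y 0 mm. Two small pockets, each 54 (x) by 64 (y) mm inside, side by side at the +x end, centred at x +68, y +34 and x +68, y -34 mm.
- tray_blue: Blue plastic kit tray, fixed, 198 x 140 mm, 18 mm high; floor 3 mm thick, walls and partitions 4 mm thick and 18 mm high. Origin: centre of its underside, x along the 198 mm side, z up. Big bay 132 x 132 mm inside, centred at x -29, y 0 mm. Two small pockets, each 54 (x) by 64 (y) mm inside, side by side at the +x end, centred at x +68, y +34 and x +68, y -34 mm.
- pliers: Bystander: steel snap-ring pliers with orange grips lying flat, 177 mm long, 70 mm wide over the grips, 16 mm high. Origin under the pivot, x towards the tips.
- clutch_bell: Bystander: clutch bell, an open brown-grey steel drum lying mouth up, 125 mm across, 42 mm high, with a short hub inside. Origin: centre of its underside, z up.
- grease_jar: Bystander: yellow grease jar with a black cap, 64 mm across, 62 mm high. Origin: centre of its underside, z up.
Mind the look-alikes: they are no part of the job. Leave any pink or purple look-alike of the drive_face alone.

How it is judged:
By the outcome, as a careful person would: the job done as asked, in the order asked, and still so for the second after the job is handed in, with the robot touching nothing.
It also fails if it takes over 112 s, if anything falls off the work surface, if the arm or the gripper's body presses on something with over 40 N, if the wrist force passes 120 N, or if a joint passes its speed limit or range.

## Working session

There is one attempt and no reset: what is moved stays moved. The work goes in short steps, Python scripts to look and compute and a tool call to move; the robot and the scene stay as the last step left them, time stands still between calls to the robot, and variables do not carry over. Pictures are saved under pics/ and viewed, at most 14 in all, crops included, and the job is handed in when it is done.

Besides the shell and the picture viewer there is one more tool, called after "Request:" in YAML: its name, and indented under it one key for each argument. apply_moves: Moves the arm, as the interface text tells. Its arguments: {"type":"object","properties":{"commands":{"type":"string"}},"required":["commands"]}

```bash
mkdir -p pics; cat > h.py <<'E'
import numpy as np, cv2
from bench import get_obs, imaging, job, r
from scipy.spatial.transform import Rotation as R
def cap(n):
    o=get_obs(); d=imaging.capture(n); d['obs']=o; return d
def save(d,f,box=None,s=1):
    p=d['pixels'][:,:,::-1]
    if box: p=p[box[1]:box[3],box[0]:box[2]]
    cv2.imwrite('pics/'+f,cv2.resize(p,None,fx=s,fy=s,interpolation=cv2.INTER_CUBIC))
def pose(d):
    if 'tool_from_camera' in d:
        o=d['obs']; T=np.eye(4); T[:3,:3]=R.from_euler('xyz',o['eef_rot']).as_matrix(); T[:3,3]=o['ee_pos']
        T=T@np.array(d['tool_from_camera']); return T[:3,3],T[:3,:3]
    q=np.array(d['orientation'])
    if q.shape==(3,3): M=q
    elif q.size==3: M=R.from_euler('xyz',q).as_matrix()
    else: M=R.from_quat(q).as_matrix()
    return np.array(d['origin']),M
def ray(d,u,v,z):
    o,M=pose(d); k=M@np.linalg.solve(np.array(d['camera_matrix']),[u,v,1.]); return o+k*(z-o[2])/k[2]
E
python3 - <<'E'
from h import *
print(r.grip_point_offset); print(get_obs())
for n in('scene','top','wrist'):
    d=cap(n); save(d,n+'0.png')
    print(n,{k:np.array(v).round(4).tolist() for k,v in d.items() if k not in('pixels','obs')})
E
```

```text
0.0187
{'clock': 0.0, 'q': array([-1.34720641e+00,  2.17738073e-01,  1.61492605e+00, -2.15668262e-05,
        1.31129437e+00, -1.12214269e-01]), 'joint_vel': array([ 0.00109209,  0.00041558,  0.00234476, -0.00040247, -0.00075365,
       -0.00089627]), 'joint_efforts': array([-5.50650861e-05, -3.96843624e+01, -3.03852510e+01, -1.49673124e-04,
        9.67999455e-03, -1.18430339e-05]), 'ee_pos': array([ 0.20578101, -0.58929355,  0.22998247]), 'eef_rot': array([-3.13923935e+00, -2.44224154e-04,  3.35809454e-01]), 'force': array([ 0.71296286, -0.87226727,  0.22895801]), 'wrist_torque': array([-0.00460256,  0.00147212,  0.01154548]), 'gripper_force': 0.0, 'opening': 0.08533102388157146}
scene {'camera_matrix': [[447.3028, 0.0, 275.0294], [0.0, 447.3028, 209.7884], [0.0, 0.0, 1.0]], 'origin': [1.0173, -0.4231, 0.7043], 'orientation': [-2.3808, -0.0182, 0.8338]}
top {'camera_matrix': [[380.0051, 0.0, 283.664], [0.0, 380.0051, 208.8052], [0.0, 0.0, 1.0]], 'origin': [0.4241, 0.0311, 0.8882], 'orientation': [-2.9956, -0.0027, -1.5984]}
wrist {'camera_matrix': [[369.98, 0.0, 280.772], [0.0, 369.98, 206.4352], [0.0, 0.0, 1.0]], 'tool_from_camera': [[0.0013, -0.9486, -0.3166, 0.0812], [1.0, 0.0012, 0.0007, -0.0008], [-0.0002, -0.3166, 0.9486, -0.1424], [0.0, 0.0, 0.0, 1.0]]}
```

View pics/top0.png

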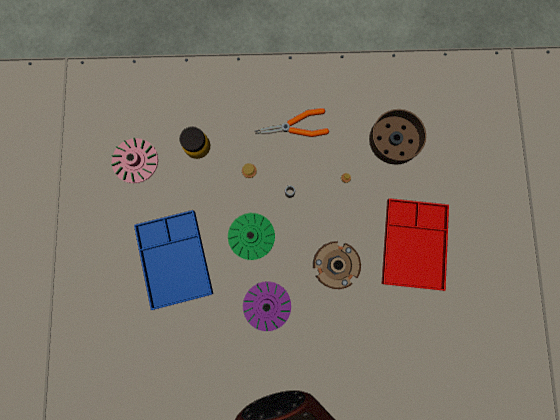

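View pics/scene0.png

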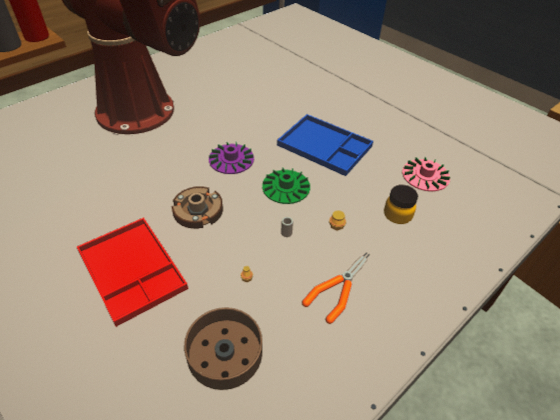

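Top view candidates:
- **Drive face:** green (251,236), against the pink (134,160) and purple (267,306) look-alikes. I choose green.
- **Clutch:** shoe assembly (337,265), against the bell (397,137). I choose (337,265).
- **Plugs:** large (249,171), small (346,178).
- **Sleeve:** (290,192).
- **Trays:** red (416,245), blue (175,260). The small pockets are at the far (+x world) end of both.

```bash
cat > m.py <<'E'
from h import *
d=cap('top'); save(d,'crop1.png',(225,150,375,300),4)
p=d['pixels']; hsv=cv2.cvtColor(p,cv2.COLOR_RGB2HSV)
def comp(m,u,v,rad):
    y,x=np.mgrid[:420,:560]; m=(m&((x-u)**2+(y-v)**2<rad**2)).astype(np.uint8)
    n,l,s,c=cv2.connectedComponentsWithStats(m); i=1+np.argmax(s[1:,4])
    ct,_=cv2.findContours((l==i).astype(np.uint8),0,2); return max(ct,key=len)
H,S,V=[hsv[...,i].astype(int) for i in range(3)]
bg=np.median(p[200:220,460:500].reshape(-1,3),0); df=np.abs(p.astype(int)-bg).sum(2)
def pts(c,z): return np.array([ray(d,*q[0],z)[:2] for q in c.astype(float)],np.float32)
for n,m,u,v,rad,z in [('clutch',df>60,337,265,32,.018),('drive',(H>45)&(H<85)&(S>90),251,236,32,.007),('sleeve',df>60,290,192,12,.02),('large',(S>90),249,171,14,.014),('small',(S>90),346,178,10,.014)]:
    c=comp(m,u,v,rad); q=pts(c,z); (x,y),rr=cv2.minEnclosingCircle(q); M=cv2.moments(c)
    print(n,np.round([x,y,2*rr],4),'px',round(M['m10']/M['m00'],1),round(M['m01']/M['m00'],1),'box',cv2.boundingRect(c))
for n,m,u,v in [('red',((H<8)|(H>172))&(S>150),416,245),('blue',(H>100)&(H<125)&(S>130),175,260)]:
    q=pts(comp(m,u,v,70),.018); rc=cv2.minAreaRect(q*1000); b=cv2.boxPoints(rc)
    e=b-np.roll(b,1,0); e=e[np.argmax(np.hypot(*e.T))]; e*=np.sign(e[0])
    yaw=np.arctan2(e[1],e[0]); print(n,rc,'yaw',np.degrees(yaw))
    for s,t in (('bay',(-29,0)),('p+',(68,34)),('p-',(68,-34))):
        print(s,np.round(np.array(rc[0])+np.array([[np.cos(yaw),-np.sin(yaw)],[np.sin(yaw),np.cos(yaw)]])@t,1))
for u,v,z in ((338.5,265,.04),(250.5,235.5,.034)): print(ray(d,u,v,z).round(4))
E
python3 m.py
```

```text
clutch [ 0.4214 -0.0905  0.111 ] px 336.5 264.7 box (312, 241, 49, 49)
drive [0.4921 0.1028 0.1095] px 251.0 236.0 box (228, 213, 47, 47)
sleeve [0.5931 0.0115 0.0301] px 289.5 192.0 box (285, 185, 11, 13)
large [0.6467 0.1046 0.0364] px 248.8 170.3 box (242, 163, 15, 15)
small [ 0.6231 -0.1226  0.023 ] px 345.5 177.4 box (341, 173, 10, 10)
red ((463.9995422363281, -274.33056640625), (142.81231689453125, 197.03955078125), 82.45122528076172) yaw -7.5487795
bay [ 435.3 -270.5]
p+ [ 535.9 -249.6]
p- [ 526.9 -317. ]
blue ((444.4459533691406, 280.2490539550781), (196.40414428710938, 141.5839080810547), 12.795037269592285) yaw 12.795034
bay [416.2 273.8]
p+ [503.2 328.5]
p- [518.3 262.2]
[ 0.4199 -0.0923  0.04  ]
[0.4909 0.1015 0.034 ]
```

View pics/crop1.png

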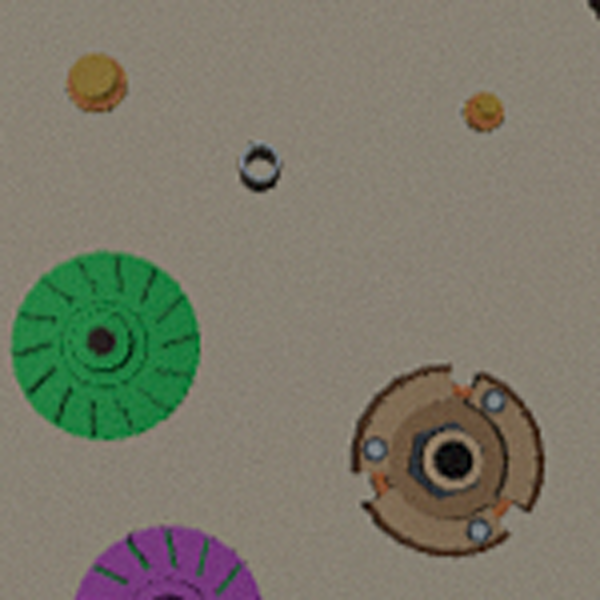

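The crop shows the clutch hub at crop (453,460) and the green boss at (101,341). The sleeve (260,167) and both plugs, at (97,80) and (485,110), stand upright. The measured sizes (110, 110, 36 and 23 mm, trays 197x142) match the description. I start with the clutch, turning the tool to yaw 0.

Request:
apply_moves:
  commands: "0.3 0 0 0 6.5; 0.3 0 0 0 6.5;0.3 0 0 0 6.24"

```text
clock: 0.5
ee_pos: [0.2059, -0.5899, 0.2309]
eef_rot: [-3.141, 0.0, -0.005]
force: [0.1, -0.4, -0.0]
opening: 0.0559
gripper_force: 0.0
```

Request:
apply_moves:
  commands: "0.3 1.78 -4.14 0 0;0.3 1.78 -4.14 0 0;0.3 1.78 -4.14 0 0;0.3 1.78 -4.14 0 0;0.3 1.78 -4.14 0 0;0.3 1.78 -4.14 0 0;0.3 1.78 -4.14 0 0;0.3 1.78 -4.14 0 0;0.3 1.78 -4.14 0 0;0.3 1.78 -4.14 0 0;0.3 1.78 -4.14 0 0;0.3 1.78 -4.14 0 0;0.3 0 0 3 0;0.3 0 0 3 0;0.3 0 0 3 0;0.3 0 0 2 0;0.3 0 0 0 0;0.3 0 0 0 0"

```text
clock: 2.3
ee_pos: [0.4195, -0.0932, 0.1214]
eef_rot: [-3.141, 0.001, -0.0]
force: [-0.1, 0.2, -0.6]
opening: 0.0556
gripper_force: 0.0
```

```bash
python3 - <<'E'
from h import *
d=cap('wrist'); save(d,'w1.png'); print(d['obs']['ee_pos'])
o,M=pose(d)
for P in ((.4202,-.092,.04),(.4202,-.092,.0)):
    c=np.array(d['camera_matrix'])@(M.T@(np.array(P)-o)); print(c[:2]/c[2])
E
```

```text
[ 0.41949862 -0.09324767  0.12142084]
[279.64518339 214.68368606]
[279.82267535 196.52124054]
```

View pics/w1.png

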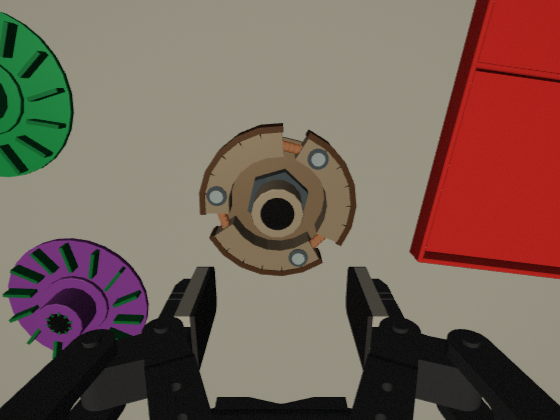

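The hub hole is at (277,213) against a predicted (279.6,214.7), so the fix is good to about 1 mm. Descend and grip.

Request:
apply_moves:
  commands: "0.3 0.05 -0.2 3 0;0.3 0 0 3 0;0.3 0 0 2 0;0.3 0 0 1 0;0.3 0 0 0.5 0;0.3 0 0 0 0;-1 0 0 0 0;-1 0 0 0 0;-1 0 0 0 0;-1 0 0 0 0;-1 0 0 0 0;-1 0 0 0 0"

```text
clock: 3.55
ee_pos: [0.4215, -0.0917, 0.028]
eef_rot: [3.141, -0.003, -0.0]
force: [-1.5, 0.7, 5.4]
opening: 0.0309
gripper_force: 59.1
```

Request:
apply_moves:
  commands: "-1 0 0 -0.5 0;-1 0 0 -1 0;-1 0 0 -2 0;-1 0 0 -2 0;-1 0 0 -2 0;-1 0 0 0 0;-1 0 0 0 0"

```text
clock: 4.25
ee_pos: [0.42, -0.0913, 0.1014]
eef_rot: [3.141, -0.001, -0.0]
force: [-0.6, 0.1, -4.6]
opening: 0.0311
gripper_force: 60.2
```

```bash
python3 - <<'E'
from h import *
d=cap('wrist'); save(d,'w2.png'); print(d['obs']['ee_pos'],d['obs']['force'],d['obs']['opening'])
E
```

```text
[ 0.41996048 -0.09126965  0.10137966] [-0.58246874  0.1211186  -4.61132751] 0.03105133587027909
```

View pics/w2.png

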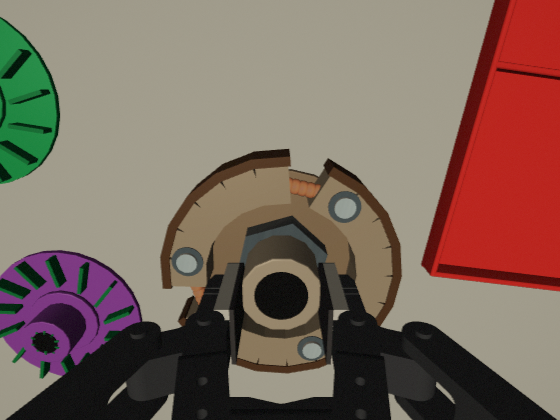

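The clutch hangs level with its hub between the pads, at (281,296) in the image. Carry it to the red bay.

Request:
apply_moves:
  commands: "-1 0.1 1 0 0;-1 0.2 2 0 0;-1 0.3 3 0 0;-1 0.3 3 0 0;-1 0.2 3 0 0;-1 0.2 3 0 0;-1 0.2 2 0 0;-1 0 0.9 0 0;-1 0 0 0 0;-1 0 0 2 0;-1 0 0 2 0;-1 0 0 0 0;-1 0 0 0 0"

```text
clock: 5.6
ee_pos: [0.4344, -0.2686, 0.0607]
eef_rot: [-3.14, 0.002, 0.001]
force: [-0.2, -0.5, -4.9]
opening: 0.0312
gripper_force: 60.4
```

```bash
python3 - <<'E'
from h import *
d=cap('top'); save(d,'t2.png',(340,180,480,310),4); print(d['obs']['ee_pos'])
d=cap('wrist');cv2.imwrite('pics/w3.png',d['pixels'][:,:,::-1])
E
```

```text
[ 0.43438774 -0.26863147  0.06070703]
```

View pics/w3.png

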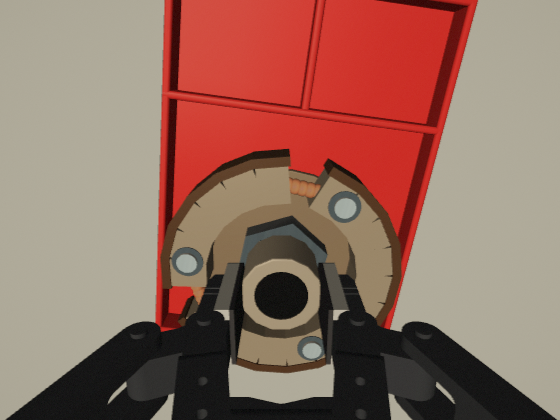

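The left partition end is at (168,95) and the right at (440,130). A quick ray check of the bay centre before lowering:

```bash
python3 - <<'E'
from h import *
d=cap('wrist'); a=ray(d,168,95,.018)[:2]; b=ray(d,440,130,.018)[:2]
m=(a+b)/2; e=(a-b)/np.hypot(*(a-b)); n=np.array([e[1],-e[0]])
print(a,b,np.hypot(*(a-b)),np.degrees(np.arctan2(n[1],n[0])),m,'bay',m-n*.068)
E
```

```text
[ 0.51129903 -0.21506648] [ 0.49488542 -0.34890925] 0.13484544609365434 -6.991476716415597 [ 0.50309222 -0.28198787] bay [ 0.43559785 -0.27371079]
```

Request:
apply_moves:
  commands: "-1 0.1 0.35 1 0;-1 0 0 1 0;-1 0 0 0.4 0;-1 0 0 0.2 0;-1 0 0 0.1 0;-1 0 0 0 0;-1 0 0 0 0"

```text
clock: 6.45
ee_pos: [0.4363, -0.274, 0.0345]
eef_rot: [3.141, -0.0, -0.0]
force: [0.4, 1.0, -4.5]
opening: 0.0312
gripper_force: 60.6
```

Request:
apply_moves:
  commands: "-1 0 0 0.15 0;-1 0 0 0.1 0;-1 0 0 0.05 0;-1 0 0 0 0;-1 0 0 0 0"

```text
clock: 6.95
ee_pos: [0.4361, -0.2738, 0.0313]
eef_rot: [-3.142, -0.0, 0.0]
force: [-0.8, 0.1, -4.4]
opening: 0.0309
gripper_force: 60.6
```

Request:
apply_moves:
  commands: "-1 0 0 0.05 0;-1 0 0 0.05 0;-1 0 0 0.05 0;-1 0 0 0.05 0;-1 0 0 0 0"

```text
clock: 7.45
ee_pos: [0.4362, -0.2739, 0.031]
eef_rot: [-3.141, 0.001, 0.0]
force: [-4.6, 3.1, 8.1]
opening: 0.0318
gripper_force: 62.1
```

Floor contact (force up to +8 N). Release and rise.

Request:
apply_moves:
  commands: "-1 0 0 -0.1 0;0.1 0 0 0 0;0.1 0 0 0 0;0.1 0 0 0 0;0.1 0 0 -1 0;0.1 0 0 -2 0;0.1 0 0 -3 0;0.1 0 0 -4 0;0.1 0 0 0 0;0.1 0 0 0 0"

```text
clock: 8.45
ee_pos: [0.4372, -0.2748, 0.1324]
eef_rot: [3.139, -0.003, 0.0]
force: [-0.6, 0.6, -0.2]
opening: 0.0471
gripper_force: 0.0
```

```bash
python3 - <<'E'
from h import *
d=cap('top'); save(d,'t3.png',(330,160,470,310),4); print(d['obs']['ee_pos'],d['obs']['opening'])
E
```

```text
[ 0.43723276 -0.27475488  0.13240682] 0.047062366896427066
```

View pics/t3.png

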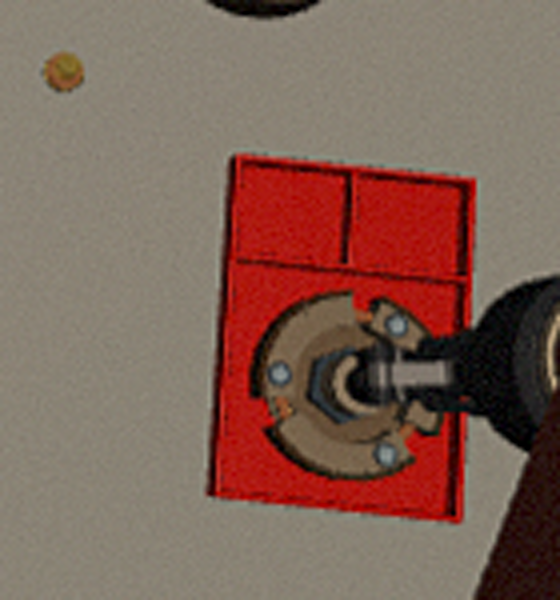

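The clutch lies flat in the big bay, at crop (345,385). Next, the small plug.

Request:
apply_moves:
  commands: "0.1 1 -0.8 0 0;0.1 2.2 -1.8 0 0;0.1 3 -2.45 0 0;0.1 3 -2.45 0 0;0.1 3 -2.45 0 0;0.1 3 -2.45 0 0;0.1 2 -1.6 0 0;0.1 1.3 -1.1 0 0;0.1 0 0 0 0;0.1 0 0 0 0"

```text
clock: 9.5
ee_pos: [0.62, -0.1226, 0.1291]
eef_rot: [-3.141, 0.003, 0.001]
force: [0.1, -0.4, -0.1]
opening: 0.047
gripper_force: 0.0
```

```bash
cat > w.py <<'E'
from h import *
import sys
# usage: w.py kind x y zmid : offset of blob near expected point
kind,x,y,z=sys.argv[1],*map(float,sys.argv[2:5])
d=cap('wrist'); o,M=pose(d); c=np.array(d['camera_matrix'])@(M.T@(np.array([x,y,z])-o)); u,v=c[:2]/c[2]
hsv=cv2.cvtColor(d['pixels'],cv2.COLOR_RGB2HSV); H,S,V=[hsv[...,i].astype(int) for i in range(3)]
m={'brass':(S>110)&(H<30),'green':(H>45)&(H<85)&(S>90),'steel':(S<30)|(V<70)}[kind].copy(); m[300:]=0
m=cv2.morphologyEx(m.astype(np.uint8),cv2.MORPH_OPEN,np.ones((5,5)))
ct,_=cv2.findContours(m,0,2); ct=[k for k in ct if cv2.contourArea(k)>150]
ct.sort(key=lambda k:min(np.hypot(k[:,0,0]-u,k[:,0,1]-v)) if cv2.pointPolygonTest(k,(u,v),False)<0 else -1)
k=ct[0]; q=np.array([ray(d,*p[0],z)[:2] for p in k.astype(float)],np.float32)
print('exp px',round(u),round(v),'box',cv2.boundingRect(k),'ctr',np.round(cv2.minEnclosingCircle(q),4) if 0 else (np.round(cv2.minEnclosingCircle(q)[0],4),round(2*cv2.minEnclosingCircle(q)[1],4)),'x',q[:,0].min(),q[:,0].max(),'y',q[:,1].min(),q[:,1].max(),'tcp',d['obs']['ee_pos'].round(4))
if len(sys.argv)>5: save(d,sys.argv[5])
E
python3 w.py brass .6231 -.1226 .0095
```

```text
exp px 281 194 box (266, 177, 31, 32) ctr (array([ 0.6241, -0.1225]), 0.025) x 0.61206716 0.6358863 y -0.13337064 -0.111199446 tcp [ 0.62   -0.1226  0.1291]
```

Request:
apply_moves:
  commands: "0.1 0.35 0 2 0;0.1 0 0 3 0;0.1 0 0 3 0;0.1 0 0 2 0;0.1 0 0 1 0;0.1 0 0 0.3 0;0.1 0 0 0 0;0.1 0 0 0 0"

```text
clock: 10.35
ee_pos: [0.6257, -0.1235, 0.0189]
eef_rot: [3.141, -0.003, -0.0]
force: [-1.4, -0.1, 0.8]
opening: 0.047
gripper_force: 0.0
```

Request:
apply_moves:
  commands: "0.1 -0.1 -0.05 0.3 0;0.1 0 0 0 0;-1 0 0 0 0;-1 0 0 0 0;-1 0 0 0 0;-1 0 0 0 0;-1 0 0 0 0;-1 0 0 0 0;-1 0 0 0 0"

```text
clock: 11.25
ee_pos: [0.624, -0.1223, 0.0147]
eef_rot: [3.141, -0.001, -0.0]
force: [-0.3, -0.2, 2.1]
opening: 0.0115
gripper_force: 58.6
```

Request:
apply_moves:
  commands: "-1 0 0 -1 0;-1 0 0 -3 0;-1 0 0 -3 0;-1 -1 1.5 0 0;-1 -2 2.9 0 0;-1 -2 2.9 0 0;-1 -2 2.9 0 0;-1 -1.3 1.9 0 0;-1 -0.5 0.8 0 0;-1 0 0 0 0;-1 0 0 2 0;-1 0 0 2 0;-1 0 0 1 0;-1 0 0 0 0;-1 0 0 0 0"

```text
clock: 12.75
ee_pos: [0.5361, -0.2508, 0.0344]
eef_rot: [-3.141, -0.0, 0.001]
force: [0.1, -0.5, -1.1]
opening: 0.011
gripper_force: 58.6
```

```bash
python3 - <<'E'
from h import *
d=cap('wrist'); save(d,'w4.png'); print(d['obs']['ee_pos'])
E
```

```text
[ 0.53606327 -0.25076808  0.0343904 ]
```

View pics/w4.png

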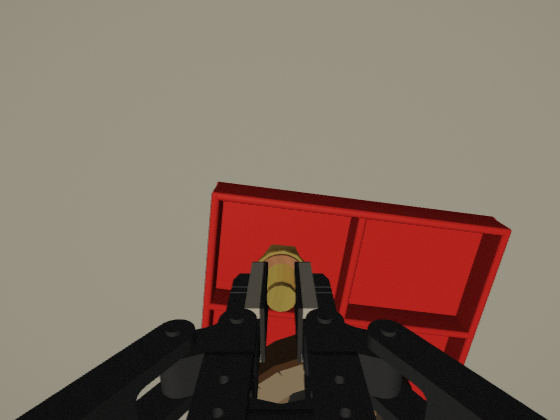

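The small plug hangs upright at (281,280), over the left pocket and clear of its walls. Lower it gently.

Request:
apply_moves:
  commands: "-1 0 0 0.8 0;-1 0 0 0.4 0;-1 0 0 0.2 0;-1 0 0 0.1 0;-1 0 0 0.05 0;-1 0 0 0 0;-1 0 0 0 0"

```text
clock: 13.5
ee_pos: [0.5357, -0.2514, 0.019]
eef_rot: [3.141, -0.0, -0.0]
force: [-0.5, -0.1, -0.4]
opening: 0.0111
gripper_force: 58.6
```

Request:
apply_moves:
  commands: "-1 0 0 0.05 0;-1 0 0 0.05 0;-1 0 0 0.05 0;-1 0 0 0 0;-1 0 0 0 0"

```text
clock: 14.0
ee_pos: [0.5357, -0.2514, 0.0177]
eef_rot: [3.142, -0.0, 0.0]
force: [-1.8, -0.1, 2.8]
opening: 0.0111
gripper_force: 58.7
```

Request:
apply_moves:
  commands: "-0.4 0 0 0 0;-0.4 0 0 0 0;-0.4 0 0 0 0;-0.4 0 0 -1 0;-0.4 0 0 -3 0;0.2 0 0 -4 0;0.2 0 0 -4 0;0.2 -0.3 -2.2 0 0;0.2 -0.5 -4 0 0;0.2 -0.5 -4 0 0;0.2 -0.5 -4 0 0;0.2 -0.5 -4 0 0;0.2 -0.5 -4 0 0;0.2 -0.5 -4 0 0;0.2 -0.5 -4 0 0;0.2 -0.4 -3.2 0 0;0.2 -0.2 -2 0 0;0.2 0 0 0 0;0.2 0 0 0 0"

```text
clock: 15.9
ee_pos: [0.4913, 0.1029, 0.1374]
eef_rot: [3.141, -0.0, 0.002]
force: [0.3, 0.6, -1.3]
opening: 0.0512
gripper_force: 0.0
```

```bash
python3 w.py green .4915 .1022 .007 w5.png
```

```text
exp px 282 194 box (210, 120, 143, 138) ctr (array([0.4917, 0.103 ]), 0.111) x 0.4378586 0.5469625 y 0.04870626 0.15781373 tcp [0.4913 0.1029 0.1374]
```

View pics/w5.png

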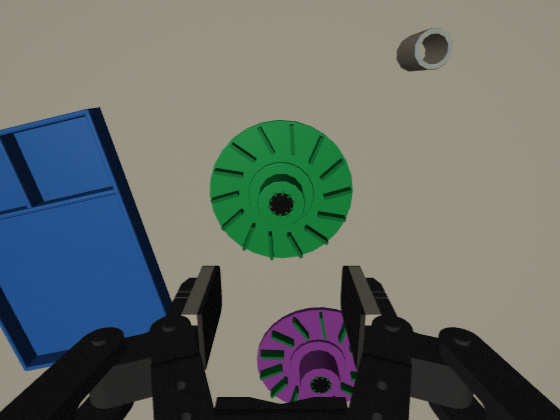

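The green face is centred at (281,190) with its boss at (281,203), so it is already under the TCP. Descend.

Request:
apply_moves:
  commands: "0.2 0 0 3 0;0.2 0 0 3 0;0.2 0 0 3 0;0.2 0 0 1.5 0;0.2 0 0 0.8 0;0.2 0 0 0.2 0;0.2 0 0 0 0;0.2 0 0 0 0"

```text
clock: 16.75
ee_pos: [0.4929, 0.1025, 0.0235]
eef_rot: [-3.141, -0.002, -0.0]
force: [0.4, 0.1, -0.5]
opening: 0.0512
gripper_force: 0.0
```

Request:
apply_moves:
  commands: "0.2 -0.05 -0.05 0.35 0;0.2 0 0 0 0;-1 0 0 0 0;-1 0 0 0 0;-1 0 0 0 0;-1 0 0 0 0;-1 0 0 0 0;-1 0 0 0 0;-1 0 0 -1 0;-1 0 0 -3 0;-1 0 0 -3 0;-1 0 0 0 0;-1 0 0 0 0"

```text
clock: 18.05
ee_pos: [0.491, 0.1032, 0.0887]
eef_rot: [-3.141, -0.001, 0.0]
force: [0.1, 0.9, -4.3]
opening: 0.0313
gripper_force: 60.7
```

Request:
apply_moves:
  commands: "-1 -0.5 -1.1 0 0;-1 -1 -2.3 0 0;-1 -1.3 -3 0 0;-1 -1.3 -3 0 0;-1 -1.3 -3 0 0;-1 -1.1 -2.5 0 0;-1 -0.7 -1.5 0 0;-1 -0.3 -0.7 0 0;-1 0 0 0 0;-1 0 0 2 0;-1 0 0 1.2 0;-1 0 0 0 0;-1 0 0 0 0"

```text
clock: 19.35
ee_pos: [0.4157, 0.2734, 0.0561]
eef_rot: [3.141, 0.002, -0.001]
force: [0.2, -0.2, -4.0]
opening: 0.0316
gripper_force: 60.5
```

```bash
python3 - <<'E'
from h import *
d=cap('wrist'); save(d,'w6.png'); print(d['obs']['ee_pos'])
E
```

```text
[0.41567661 0.27338373 0.05612351]
```

View pics/w6.png

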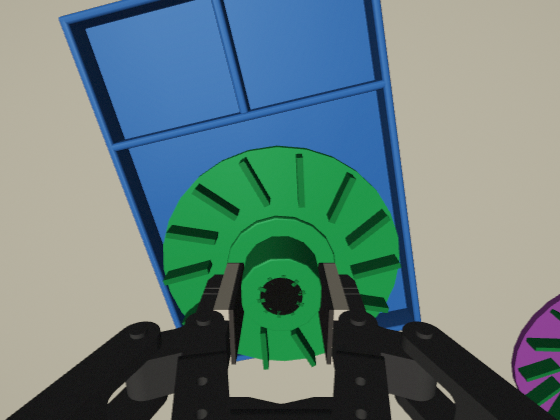

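The drive face is level. The partition's outer ends are at (113,147) and (387,84); ray check:

```bash
python3 - <<'E'
from h import *
d=cap('wrist'); a=ray(d,113,147,.018)[:2]; b=ray(d,387,84,.018)[:2]
m=(a+b)/2; e=(a-b)/np.hypot(*(a-b)); n=np.array([e[1],-e[0]])
print(a,b,np.hypot(*(a-b)),np.degrees(np.arctan2(n[1],n[0])),m,'bay',m-n*.068,'p+',m+n*.029+e*.034,'p-',m+n*.029-e*.034)
E
```

```text
[0.46760314 0.35657253] [0.49698595 0.22496649] 0.13484620077000045 12.585640841031392 [0.48229454 0.29076951] bay [0.41592849 0.2759524 ] p+ [0.50318916 0.3302716 ] p- [0.51800627 0.26390554]
```

Request:
apply_moves:
  commands: "-1 0 -0.15 1 0;-1 0 0 1 0;-1 0 0 0.7 0;-1 0 0 0.3 0;-1 0 0 0.1 0;-1 0 0 0 0;-1 0 0 0 0"

```text
clock: 20.15
ee_pos: [0.4164, 0.2759, 0.0261]
eef_rot: [-3.141, -0.001, -0.0]
force: [-0.6, -0.5, -3.9]
opening: 0.0316
gripper_force: 60.5
```

Request:
apply_moves:
  commands: "-1 0 0 0.05 0;-1 0 0 0.05 0;-1 0 0 0.05 0;-1 0 0 0 0;-1 0 0 0 0"

```text
clock: 20.65
ee_pos: [0.4161, 0.2757, 0.0243]
eef_rot: [3.142, 0.0, 0.0]
force: [0.3, -0.5, -4.1]
opening: 0.032
gripper_force: 60.5
```

Request:
apply_moves:
  commands: "-1 0 0 0.05 0;-1 0 0 0.05 0;-1 0 0 0.05 0;-1 0 0 0 0;-1 0 0 0 0"

```text
clock: 21.15
ee_pos: [0.416, 0.2757, 0.0228]
eef_rot: [3.142, 0.0, 0.0]
force: [0.5, -0.2, -4.8]
opening: 0.0315
gripper_force: 60.5
```

Request:
apply_moves:
  commands: "-1 0 0 0.05 0;-1 0 0 0.05 0;-1 0 0 0.05 0;-1 0 0 0 0;-1 0 0 0 0"

```text
clock: 21.65
ee_pos: [0.4162, 0.2758, 0.0224]
eef_rot: [3.141, 0.001, 0.0]
force: [-3.3, -1.0, 5.8]
opening: 0.0316
gripper_force: 61.7
```

Contact. Release, rise and go to the sleeve.

Request:
apply_moves:
  commands: "-1 0 0 -0.1 0;0.1 0 0 0 0;0.1 0 0 0 0;0.1 0 0 0 0;0.1 0 0 -1 0;0.1 0 0 -3 0;0.1 0 0 -4 0;0.1 0 0 -3 0;0.1 1.2 1.9 0 0;0.1 2.3 3.5 0 0;0.1 2.5 3.7 0 0;0.1 2.5 3.7 0 0;0.1 2.5 3.7 0 0;0.1 2.5 3.7 0 0;0.1 2.2 3.2 0 0;0.1 1.4 2.1 0 0;0.1 0.5 0.9 0 0;0.1 0 0 0 0;0.1 0 0 0 0"

```text
clock: 23.55
ee_pos: [0.5913, 0.0126, 0.1323]
eef_rot: [-3.141, 0.001, 0.0]
force: [-0.0, -0.3, 0.4]
opening: 0.0469
gripper_force: 0.0
```

```bash
python3 w.py steel .593 .0115 .019 w7.png
```

```text
exp px 283 198 box (278, 179, 23, 35) ctr (array([0.5947, 0.0072]), 0.0297) x 0.5818425 0.6074707 y -0.0008536637 0.015228571 tcp [0.5913 0.0126 0.1323]
```

View pics/w7.png

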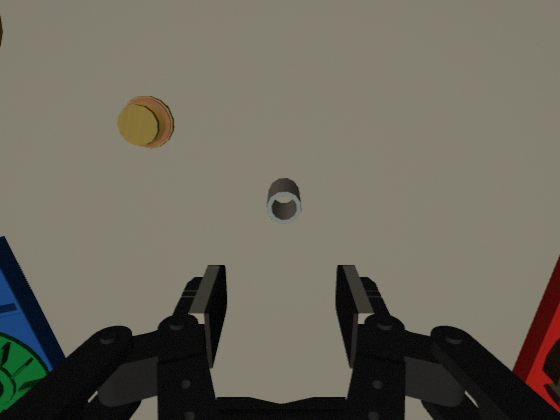

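The sleeve's ring top is centred at (284,207), which gives about (0.593, 0.011). Descend to z ≈ 0.018 and grip.

Request:
apply_moves:
  commands: "0.1 0.1 0.15 3 0;0.1 0 0 3 0;0.1 0 0 2.5 0;0.1 0 0 1.5 0;0.1 0 0 0.8 0;0.1 0 0 0.2 0;0.1 0 0 0 0;0.1 0 0 0 0"

```text
clock: 24.4
ee_pos: [0.5944, 0.0102, 0.0238]
eef_rot: [3.141, -0.003, 0.0]
force: [0.9, 0.3, 0.7]
opening: 0.0469
gripper_force: 0.0
```

Request:
apply_moves:
  commands: "0.1 -0.05 0 0.45 0;0.1 0 0 0 0;-1 0 0 0 0;-1 0 0 0 0;-1 0 0 0 0;-1 0 0 0 0;-1 0 0 0 0;-1 0 0 0 0;-1 0 0 0 0"

```text
clock: 25.3
ee_pos: [0.593, 0.0101, 0.0182]
eef_rot: [3.141, -0.001, 0.0]
force: [0.3, -0.9, 2.8]
opening: 0.0218
gripper_force: 58.9
```

Request:
apply_moves:
  commands: "-1 0 0 -1 0;-1 0 0 -3 0;-1 0 0 -3.5 0;-1 -0.4 -1.5 0 0;-1 -0.9 -3 0 0;-1 -1.1 -4 0 0;-1 -1.1 -4 0 0;-1 -1.1 -4 0 0;-1 -1.1 -4 0 0;-1 -1.1 -4 0 0;-1 -1.0 -3.5 0 0;-1 -0.8 -2.7 0 0;-1 -0.4 -1.3 0 0;-1 0 0 0 0;-1 0 0 2 0;-1 0 0 2 0;-1 0 0 0.5 0;-1 0 0 0 0;-1 0 0 0 0"

```text
clock: 27.2
ee_pos: [0.5034, 0.3296, 0.0484]
eef_rot: [-3.141, -0.001, -0.001]
force: [-0.7, 0.4, -1.1]
opening: 0.0217
gripper_force: 58.9
```

```bash
python3 - <<'E'
from h import *
d=cap('wrist'); save(d,'w8.png'); print(d['obs']['ee_pos'])
E
```

```text
[0.50337375 0.32964358 0.04842597]
```

View pics/w8.png

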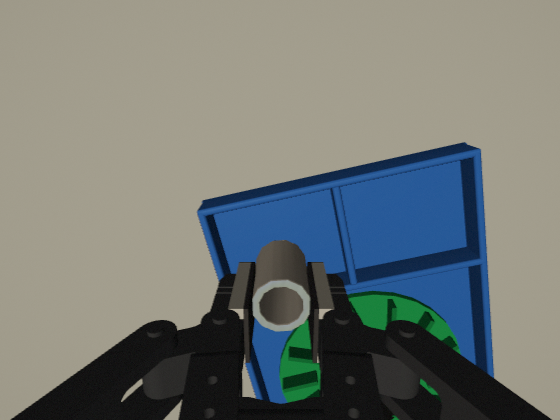

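The sleeve (ring at (281,305)) hangs upright over the left pocket, and the drive face sits in the bay. Lower.

Request:
apply_moves:
  commands: "-1 0 0 1 0;-1 0 0 0.8 0;-1 0 0 0.4 0;-1 0 0 0.2 0;-1 0 0 0.1 0;-1 0 0 0 0;-1 0 0 0 0"

```text
clock: 27.95
ee_pos: [0.5028, 0.3304, 0.023]
eef_rot: [-3.141, -0.0, 0.0]
force: [0.5, -0.1, -1.1]
opening: 0.0221
gripper_force: 58.9
```

Request:
apply_moves:
  commands: "-1 0 0 0.05 0;-1 0 0 0.05 0;-1 0 0 0 0;-1 0 0 0 0"

```text
clock: 28.35
ee_pos: [0.5026, 0.3302, 0.0218]
eef_rot: [-3.142, 0.0, -0.0]
force: [-0.8, -0.0, -0.8]
opening: 0.0218
gripper_force: 58.9
```

Request:
apply_moves:
  commands: "-1 0 0 0.05 0;-1 0 0 0.05 0;-1 0 0 0.05 0;-1 0 0 0 0;-1 0 0 0 0"

```text
clock: 28.85
ee_pos: [0.5028, 0.3303, 0.0212]
eef_rot: [3.142, -0.0, 0.0]
force: [-1.6, -1.4, 5.8]
opening: 0.0217
gripper_force: 59.5
```

Request:
apply_moves:
  commands: "-1 0 0 -0.05 0;-0.2 0 0 0 0;-0.2 0 0 0 0;-0.2 0 0 0 0;-0.2 0 0 -1 0;-0.2 0 0 -2 0;0.2 0 0 -4 0;0.2 0 0 -4 0;0.2 1 1.6 0 0;0.2 2.2 3.4 0 0;0.2 2.4 3.8 0 0;0.2 2.4 3.8 0 0;0.2 2.4 3.8 0 0;0.2 2 3.1 0 0;0.2 1.4 2.1 0 0;0.2 0.6 1 0 0;0.2 0 0 0 0;0.2 0 0 0 0"

```text
clock: 30.65
ee_pos: [0.6459, 0.1051, 0.1308]
eef_rot: [-3.141, 0.001, 0.0]
force: [0.8, -1.3, -1.2]
opening: 0.0513
gripper_force: 0.0
```

```bash
python3 w.py brass .6467 .1046 .012
```

```text
exp px 282 197 box (257, 175, 48, 49) ctr (array([0.6452, 0.106 ]), 0.0382) x 0.62649626 0.66369605 y 0.088522285 0.12326686 tcp [0.6459 0.1051 0.1308]
```

Request:
apply_moves:
  commands: "0.2 0 -0.05 3 0;0.2 0 0 3 0;0.2 0 0 2.5 0;0.2 0 0 1.5 0;0.2 0 0 0.7 0;0.2 0 0 0.2 0;0.2 0 0 0 0;0.2 0 0 0 0"

```text
clock: 31.5
ee_pos: [0.648, 0.1049, 0.0235]
eef_rot: [-3.141, -0.003, 0.0]
force: [0.2, 0.3, 0.2]
opening: 0.0515
gripper_force: 0.0
```

Request:
apply_moves:
  commands: "0.2 -0.1 -0.05 0.5 0;0.2 0 0 0 0;-1 0 0 0 0;-1 0 0 0 0;-1 0 0 0 0;-1 0 0 0 0;-1 0 0 0 0;-1 0 0 0 0;-1 0 0 0 0"

```text
clock: 32.4
ee_pos: [0.646, 0.1052, 0.0173]
eef_rot: [-3.142, -0.001, -0.0]
force: [-0.1, -0.4, 2.7]
opening: 0.0256
gripper_force: 59.3
```

Request:
apply_moves:
  commands: "-1 0 0 -1 0;-1 0 0 -3 0;-1 0 0 -3.5 0;-1 -0.9 -1.1 0 0;-1 -2 -2.5 0 0;-1 -2.5 -3.1 0 0;-1 -2.5 -3.1 0 0;-1 -2.5 -3.1 0 0;-1 -1.6 -2 0 0;-1 -0.8 -0.9 0 0;-1 0 0 0 0;-1 0 0 2 0;-1 0 0 2 0;-1 0 0 0.5 0;-1 0 0 0 0;-1 0 0 0 0"

```text
clock: 34.0
ee_pos: [0.5186, 0.2628, 0.0473]
eef_rot: [-3.141, -0.001, -0.001]
force: [-0.5, 0.4, -1.7]
opening: 0.0256
gripper_force: 59.2
```

```bash
python3 - <<'E'
from h import *
d=cap('wrist'); save(d,'w9.png'); print(d['obs']['ee_pos'])
E
```

```text
[0.51863628 0.26278037 0.04734963]
```

View pics/w9.png

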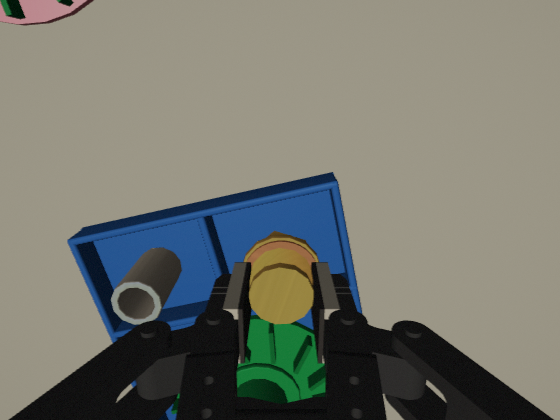

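The large plug (281,270) is over the right pocket, and the sleeve stands upright in the left one at (147,285). Lower.

Request:
apply_moves:
  commands: "-1 0 0 1 0;-1 0 0 0.8 0;-1 0 0 0.4 0;-1 0 0 0.2 0;-1 0 0 0.1 0;-1 0 0 0.05 0;-1 0 0 0 0;-1 0 0 0 0"

```text
clock: 34.85
ee_pos: [0.5179, 0.2633, 0.0216]
eef_rot: [-3.141, -0.001, 0.0]
force: [0.4, -0.5, -1.3]
opening: 0.0253
gripper_force: 59.2
```

Request:
apply_moves:
  commands: "-1 0 0 0.05 0;-1 0 0 0.05 0;-1 0 0 0.05 0;-1 0 0 0 0;-1 0 0 0 0"

```text
clock: 35.35
ee_pos: [0.5177, 0.2633, 0.0202]
eef_rot: [-3.142, -0.0, 0.0]
force: [-1.1, -0.9, 2.9]
opening: 0.0257
gripper_force: 59.4
```

Contact. Release, rise and back away toward the centre for a clear view.

Request:
apply_moves:
  commands: "-0.1 0 0 0 0;-0.1 0 0 0 0;-0.1 0 0 0 0;-0.1 0 0 -1 0;-0.1 0 0 -2 0;-0.1 0 0 -4 0;-0.1 0 0 -4 0;-0.1 0 0 -4 0;-0.1 0 4 0 0;-0.1 0 4 0 0;-0.1 0 4 0 0;-0.1 -1 4 0 0;-0.1 -2 4 0 0;-0.1 -2 4 0 0;-0.1 0 0 0 0;-0.1 0 0 0 0"

```text
clock: 36.95
ee_pos: [0.4677, 0.0226, 0.1705]
eef_rot: [-3.141, -0.002, -0.003]
force: [0.1, -0.2, 0.5]
opening: 0.0382
gripper_force: 0.0
```

```bash
python3 - <<'E'
from h import *
d=cap('scene'); save(d,'s2.png',(60,90,400,345),2.3); print(d['obs']['ee_pos'])
E
```

```text
[0.46771973 0.02262165 0.17053084]
```

View pics/s2.png

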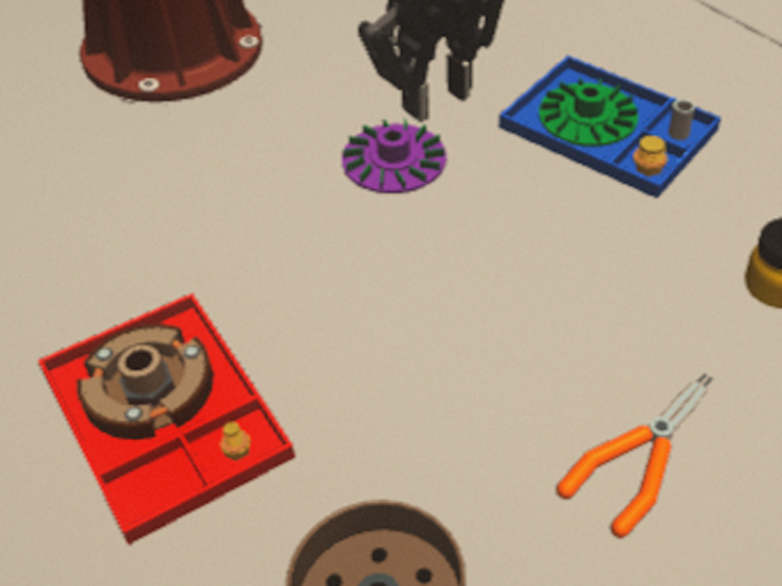

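All five parts are upright in their places: clutch (145,380), small plug (235,440), drive face (590,110), sleeve (682,118) and large plug (650,155). The bystanders have not moved.

```bash
python3 -c "
from bench import job
print(job.close_job())"
```

```text
the job is handed in; nothing more can be done
None
```

Both kits are made up and the job is handed in at about 37 s: all five parts stand upright in their assigned bays and pockets, and the pliers, clutch bell, grease jar and look-alikes were left alone.

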